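# Slide the signing board out to the customer

## Robot

A 6-joint arm with a two-finger parallel gripper is mounted at the origin on the work surface. World frame = base frame: x ahead of the robot, y to its left, z up, the work surface at z = 0. Lengths are in mm, angles in rad, forces in N, time in s.
With the tool pointing down it reaches from about 275 to 1000 mm from the base axis. Payload 8.4 kg.
Tool frame: the origin (TCP) lies on the centre line of the jaws, within the pads' length; the fingertips stand 17 mm ahead of it and the grasp point (between the pads) lies 2 mm behind it (r.tcp_to_tips is the z of the fingertips in the tool frame, in mm); z points along the fingers, y is the direction in which the jaws open and shut (so a half turn about z gives the same grasp; the last joint's range is limited). The gripper opens to 85 mm and grips with 20 to 120 N. Pads are 22 mm wide; open, the fingers measure 114 mm over their backs; the gripper's body (76 mm by 85 mm) begins 54 mm behind the grasp point. The pads swing forward as they close: fully open they stand 13 mm farther back than shut.
Start: joints at [-1.347, 0.353, 1.633, -0, 1.155, -0.002], TCP at [139.927, -609.137, 248.281] pointing down, gripper open.
Joint ranges: [-2.63, 2.63], [-0.92, 2.1], [0.06, 2.66], [-1.3, 4.44], [0, 2.69], [-3.02, 3.02]. Speed limits (rad/s): [2.22, 2.22, 2.79, 3.14, 3.14, 3.14].

## Interface

Orientations are given as [roll, pitch, yaw] about the fixed x, y, z axes, in that order (R = Rz(yaw) Ry(pitch) Rx(roll)).
In Python, from rig import r, cams, job gives the robot as it stands.
- The arm moves only by the tool drive_tool, never from a script. Its argument "deltas" is a list of rows, each a list of 4 numbers: the shift along the tool's x, y, z in cm, then the turn about the tool's z in rad. In form: [[x, y, z, roll], ...]. A call has 1 to 12 rows; each row shifts and turns the commanded pose from where the row before left it, along the tool's axes as they then stand; what a row does not reach is not made up. A row lasts 1/12 s, in which the tool goes at most 41.7 mm and 7.16 degrees, less where a joint would pass 70% of its speed; a pose out of reach is approached as far as the arm can. A call with a gripper value outside its range is refused whole. "jaw" is the closure, from 0 (fully open) to 1 (shut), set as the call begins (left out, the last holds). The fingers move at their own pace and stop on an object; "force" is the grip in N (left out, the last holds). Time passes only in rows, so rows that do not move let the fingers close. It gives the time, the measured TCP pose, the force and the opening at its end, in the units of the state.
- r.sense(): the state, without advancing time (a new reading comes with each control period).
- cams.grab_frame(name): name is "scene" or "top" or "wrist"; returns (picture, depth): 400x640x3 uint8, red, green, blue; 400x640 float32, mm along the optical axis (not along the pixel's ray), 0 where there is no reading.
- cams.camera_params(name): a dict with "fx", "fy", "cx", "cy" (pixels), "R" (3x3) and "t" (3): a world point X has camera coordinates R X + t. Camera axes: x right, y down, z forward; pixel columns grow to the right and rows downward; lengths in mm; the calibration is good to about 2 mm. The wrist camera is an equidistant fisheye: a pixel r from the principal point sees the ray r / f radians off the axis. A picture is of the moment at which its call begins: read the wrist's pose just before it. camera_params takes no time and is no camera call; for the wrist camera it gives the pose at the moment of the call.
- job.sign_off(): hands the job in, once; it reports no verdict.
The state is a dict: "clock": time; "qpos": joint angles; "qvel": joint speeds; "joint_efforts": joint torques, N m; "eef_pos": TCP position; "tcp_rot": TCP orientation; "contact_force": force on the tool from outside, world axes, zero at the start; "wrist_torque": the same for the moment, N m; "opening": opening from 0.0 (shut) to 1.0 (fully open).
Only numpy, scipy, OpenCV 4.12 (cv2) and the standard library are available. Lean on these libraries where they do the work, as an engineer would, in place of code of your own. Each camera call takes 0.05 s, during which the arm holds its last target. There are 200 camera calls.

## Task

Slide the blue signing board across the stone ledge towards the customer's side (away from the robot) until the red line across the board lies right over the ledge's far edge and parallel to it, so that the front of the board sticks out for the customer to take. Only push it with the fingers: the board stays flat on the ledge and is never lifted, tipped or pushed off. Leave the stamp, pen cup, spray bottle and mouse alone, and finish clear of everything.

Things in the scene. Friction and masses are not known exactly. Their poses are not given: they have to be found in the camera images.
- ledge_edge (a point): Middle of the far (customer-side) top edge of the ledge, a fixed, light stone slab 250 mm deep (x), 500 mm wide (y) and 40 mm high standing on the counter. The point lies on the slab's top face, 40 mm above the counter. x points squarely out over the edge towards the customer, y runs along the edge, z up; the slab's top reaches from x = -250 mm to 0 and y = -250 to 250 mm. Its place and yaw vary.
- board: Rigid blue plastic signing board, loose and flat on the ledge: 120 mm long (x), 100 mm wide (y), 6 mm thick, about 0.14 kg (varies); its blank white form panel and red line are printed flat. Origin at the centre of its underside; x points to the leading (customer-side) end, z up. It starts wholly on the ledge, turned up to about 0.4 rad from the ledge's own direction, its line still 70 to 125 mm short of the edge. It slides with ordinary friction and stays where it is left.
- board_line (a point): Middle of the red line, on the board's top face: the line is 8 mm wide (along x) and runs across the full 100 mm width (along y), 40 mm behind the leading end and 80 mm ahead of the rear end. Axes as the board's.
- stamp: Self-inking office stamp, black and grey, 45 x 60 mm, 81 mm tall, loose, upright on the ledge to one side of the board. Origin at the centre of its underside.
- pencup: Dark steel pen cup, 68 mm across, 85 mm tall, with pens sticking up to 135 mm; loose, upright on the ledge to the other side of the board (which side varies). Origin at the centre of its underside.
- spray: White spray bottle with blue nozzle and trigger, 76 mm across, 218 mm tall, loose, on the counter to the left (+y) of the ledge. Origin at the centre of its underside.
- mouse: Black computer mouse, 105 x 62 mm, 34 mm high, loose, on the counter to the right (-y) of the ledge. Origin at the centre of its underside.
There are look-alikes about, which are no part of the job. Of the things like the board, leave any that is black; of the rest the larger one is meant.

How it is judged (in metres and radians):
At the end, for the whole second after the job is handed in: The board rests flat and still on the ledge, the middle of its red line within 10 mm of straight above the far edge, and the line within 0.14 rad (8 degrees) of parallel to the edge (x of board_line in the frame of ledge_edge between -0.01 and 0.01 m and angle between the x axis of board and the x axis of ledge_edge, either way round below 0.14 rad and z of board_line in the frame of ledge_edge between 0.002 and 0.01 m and y of board in the frame of ledge_edge between -0.2 and 0.2 m and angle between board's own z axis and vertical below 0.05 rad and linear speed of board below 0.01 m/s and angular speed of board below 0.05 rad/s); the robot touches nothing.
It fails at once if the board was lifted off the ledge (z of board in the frame of ledge_edge above 0.012 m).
It fails at once if the board was tipped (angle between board's own z axis and vertical above 0.2 rad).
It fails at once if the board was pushed off the ledge (z of board in the frame of ledge_edge below -0.012 m).
It fails at once if the stamp, pen cup, spray bottle or mouse was pushed along or knocked over (distance of any of stamp, pencup, spray, mouse from where it was at the start of the episode above 0.02 m or angle between any of stamp, pencup, spray, mouse's own z axis and vertical above 0.3 rad).
It also fails if it takes over 38 s, if anything falls off the work surface, if the arm or the gripper's body presses on something with over 40 N, if the wrist force passes 120 N, or if a joint passes its speed limit or range.

## Working session

There is one attempt and no reset: what is moved stays moved. The work goes in short steps, Python scripts to look and compute and a tool call to move; the robot and the scene stay as the last step left them, time stands still between calls to the robot, and variables do not carry over. Pictures are saved under pics/ and viewed, about 8 in all and at most 12, crops included, and the job is handed in when it is done.

Besides the shell and the picture viewer there is one more tool, called by a JSON object that holds its "name" and its "arguments", one argument or row to a line. drive_tool: Moves the arm, as the interface text tells. Its arguments: {"type":"object","properties":{"deltas":{"type":"array"},"jaw":{"type":"number"},"force":{"type":"number"}},"required":["deltas"]}

```bash
ls; mkdir -p pics; python3 - <<'E'
from rig import r,cams
import cv2,numpy as np
print(r.sense(), r.tcp_to_tips)
ims=[]
for n in("top","scene"):
    p=cams.camera_params(n);im,d=cams.grab_frame(n);np.savez(f"{n}0.npz",im=im,d=d,**p);cv2.imwrite(f"pics/{n}0.png",im[:,:,::-1]);print(n,p)
E
```

```text
pics
{'clock': 0.0, 'qpos': array([-1.34744021e+00,  3.53656616e-01,  1.63414149e+00, -3.49494822e-06,
        1.15516594e+00, -2.40676040e-03]), 'qvel': array([ 0.00125614, -0.00012743, -0.00075894,  0.00170357, -0.00040907,
        0.00210332]), 'joint_efforts': array([ 9.32535731e-04, -6.05252624e+01, -3.42071199e+01,  3.48791605e-05,
        9.49213689e-03, -2.19747608e-05]), 'eef_pos': array([ 139.80226497, -608.70589399,  247.55321633]), 'tcp_rot': array([-3.14022126e+00, -1.05162929e-07,  2.25764291e-01]), 'contact_force': array([ 0.09211815, -0.07473861,  0.62846464]), 'wrist_torque': array([ 0.01963715,  0.0073936 , -0.01248695]), 'opening': 1.004113573434543} 17.0
top {'fx': 462.618144483385, 'fy': 462.618144483385, 'cx': 317.4073726354467, 'cy': 185.12783564375619, 'R': array([[-0.12696196, -0.9918937 , -0.00524825],
       [-0.97013649,  0.12527604, -0.20770437],
       [ 0.20667813, -0.02127903, -0.97817757]]), 't': array([  66.63294487,  605.50955948, 1672.29037205])}
scene {'fx': 494.82085820690196, 'fy': 494.82085820690196, 'cx': 314.7994702695254, 'cy': 199.37616215099237, 'R': array([[ 0.35198673,  0.93598828,  0.00559263],
       [ 0.79194295, -0.29462163, -0.53481254],
       [-0.49893056,  0.19267596, -0.84495223]]), 't': array([-219.1126161 , -469.54144529, 2073.96299653])}
```

View pics/top0.png

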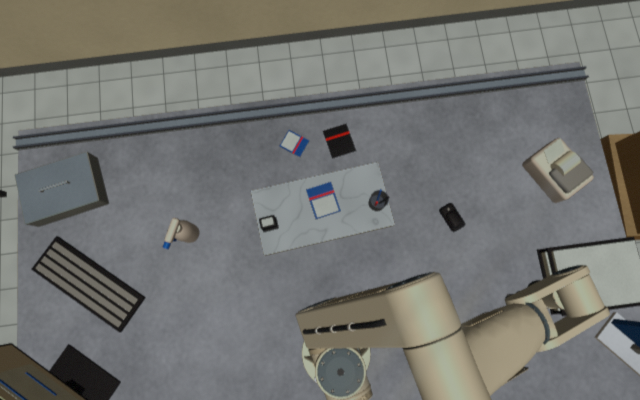

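View pics/scene0.png

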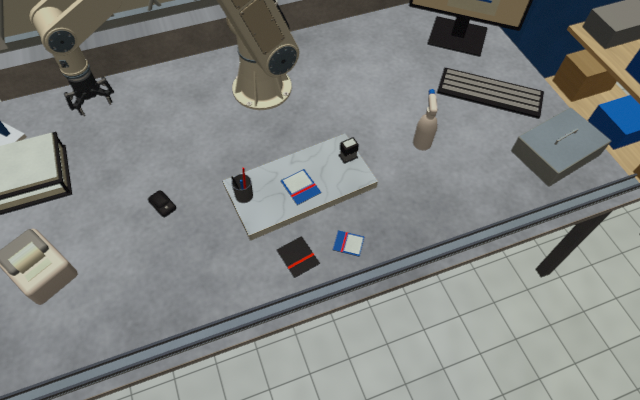

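The top view shows the ledge at columns 250–395, rows 163–254. The board is at (323,200) with its red line on the far side, the stamp at (268,223) and the pen cup at (378,201). The look-alikes lie on the counter at (293,142) and (339,140). Next I measure.

```bash
cat > h.py <<'E'
import numpy as np,cv2
def ray(c,uv,z):
    uv=np.atleast_2d(uv).astype(float); R,t=c['R'],c['t']
    x=(uv-[c['cx'],c['cy']])/c['fx']
    if c.get('fish'):
        n=np.linalg.norm(x,axis=1,keepdims=True); d=np.c_[x/np.maximum(n,1e-9)*np.sin(n),np.cos(n)]
    else: d=np.c_[x,np.ones(len(x))]
    o=-R.T@t; w=d@R
    return (o+w*((z-o[2])/w[:,2])[:,None])[:,:2]
def cloud(c,d):
    v,u=np.mgrid[:400,:640]; X=np.dstack([(u-c['cx'])/c['fx']*d,(v-c['cy'])/c['fy']*d,d])
    return (X-c['t'])@c['R']
def big(m):
    n,l,s,_=cv2.connectedComponentsWithStats(m.astype(np.uint8)); return l==1+s[1:,4].argmax()
def rect(P):
    (c,wh,a)=cv2.minAreaRect(P.astype(np.float32)); return np.round(c,1),np.round(wh,1),np.round(a,2)
def blue(im): 
    i=im.astype(int); return (i[...,2]>i[...,0]+50)
def red(im):
    i=im.astype(int); return (i[...,0]>i[...,1]+60)&(i[...,0]>i[...,2]+20)
E
python3 - <<'E'
from h import *
for n in("top","scene"):
    c=dict(np.load(n+"0.npz"));im,d=c['im'],c['d']
    W=cloud(c,d); box=(W[...,0]>300)&(W[...,0]<900)&(abs(W[...,1])<450)&(d>0)
    m=big(box&(W[...,2]>25)&(W[...,2]<55)); px=np.argwhere(m)[:,::-1]
    print(n,"ledge z",np.median(W[m][:,2]),rect(ray(c,px,40)))
    hull=cv2.fillConvexPoly(np.zeros((400,640),np.uint8),cv2.convexHull(px.astype(np.int32)),1)>0
    b=big(hull&blue(im)); px=np.argwhere(b)[:,::-1];print(" board",len(px),rect(ray(c,px,46)))
    bm=cv2.fillConvexPoly(np.zeros((400,640),np.uint8),cv2.convexHull(px.astype(np.int32)),1)>0
    l=big(bm&red(im)); P=ray(c,np.argwhere(l)[:,::-1],46);print(" line",len(P),rect(P),P.mean(0))
    t=box&(W[...,2]>65)&hull; k,L,s,_=cv2.connectedComponentsWithStats(t.astype(np.uint8))
    for i in range(1,k):
        if s[i,4]>30: print(" tall",s[i,4],rect(W[L==i][:,:2]),W[L==i][:,2].max())
E
```

```text
top ledge z 40.56980197769808 (array([525.7, -16.9]), array([251. , 499.3]), np.float64(5.76))
 board 203 (array([596.7, -16.4]), array([30.5, 97.3]), np.float64(11.4))Traceback (most recent call last):
  File "<stdin>", line 10, in <module>
  File "h.py", line 14, in big
    n,l,s,_=cv2.connectedComponentsWithStats(m.astype(np.uint8)); return l==1+s[1:,4].argmax()
                                                                              ~~~~~~~~~~~~~~^^
ValueError: attempt to get argmax of an empty sequence
```

```bash
python3 - <<'E'
from h import *
L0=np.array([525.7,-16.9]);
for n in("top","scene"):
    c=dict(np.load(n+"0.npz"));im,d=c['im'],c['d']
    W=cloud(c,d); box=(W[...,0]>300)&(W[...,0]<900)&(abs(W[...,1])<450)&(d>0)
    m=big(box&(W[...,2]>25)&(W[...,2]<55)); px=np.argwhere(m)[:,::-1]
    print(n,"ledge z",np.median(W[m][:,2]),rect(ray(c,px,40)))
    hull=cv2.fillConvexPoly(np.zeros((400,640),np.uint8),cv2.convexHull(px.astype(np.int32)),1)>0
    i=im.astype(int); mean=hull&((i.max(2)-i.min(2))>45)
    g=big(cv2.morphologyEx(mean.astype(np.uint8),cv2.MORPH_CLOSE,np.ones((3,3)))); px=np.argwhere(g)[:,::-1]
    P=ray(c,px,46);print(" board",len(px),rect(P))
    l=g&(i[...,0]>i[...,1]+50)&(i[...,0]>i[...,2]); P=ray(c,np.argwhere(l)[:,::-1],46);print(" line",len(P),rect(P),P.mean(0))
    t=box&(W[...,2]>60); k,L,s,_=cv2.connectedComponentsWithStats(t.astype(np.uint8))
    for j in range(1,k):
        if s[j,4]>30: print(" tall",s[j,4],rect(W[L==j][:,:2]),W[L==j][:,2].max())
E
```

```text
top ledge z 40.56980197769808 (array([525.7, -16.9]), array([251. , 499.3]), np.float64(5.76))
 board 348 (array([554.8, -24.6]), array([115.8,  97.6]), np.float64(11.27))
 line 66 (array([574. , -20.7]), array([ 8.5, 96.9]), np.float64(11.38)) [574.16232941 -21.18134256]
 tall 210 (array([ 517.7, -222.4]), array([65.4, 67.2]), np.float64(85.76)) 178.2173154009816
 tall 217 (array([486.3, 184.7]), array([43.5, 57.6]), np.float64(8.78)) 128.7403600811264
scene ledge z 38.94122555332949 (array([531.8, -22.8]), array([259.7, 500.1]), np.float64(5.84))
 board 397 (array([553.1, -29.3]), array([119.6,  99.5]), np.float64(11.03))
 line 73 (array([571.6, -25.7]), array([ 9.2, 98.2]), np.float64(10.71)) [571.56683581 -25.45582792]
 tall 306 (array([487.6, 179.6]), array([50.3, 60.1]), np.float64(8.6)) 126.24450507521534
 tall 454 (array([ 517. , -228.3]), array([68.4, 69.1]), np.float64(51.45)) 172.72154801825056
```

{"name": "drive_tool", "arguments": {
  "deltas": [
    [2.2,-2.4,0,0],
    [2.2,-2.4,0,0],
    [2.2,-2.4,0,0],
    [2.2,-2.4,0,0],
    [2.2,-2.4,0,0],
    [2.2,-2.4,0,0],
    [2.2,-2.4,0,0],
    [2.2,-2.4,0,0],
    [2.2,-2.4,0,0],
    [2.2,-2.4,0,0],
    [2.2,-2.4,0,0],
    [2.2,-2.4,0,0]
  ],
  "jaw": 0.35
}}

```text
clock: 1.1
eef_pos: [333.0, -267.8, 248.2]
tcp_rot: [-3.141, 0.0, 0.226]
contact_force: [1.1, -0.2, -0.1]
opening: 0.651
```

{"name": "drive_tool", "arguments": {
  "deltas": [
    [2.2,-2.4,0,0],
    [2.2,-2.4,0,0],
    [2.2,-2.4,0,0],
    [2.2,-2.4,0,0],
    [2.2,-2.4,0,0],
    [2.2,-2.4,0,0],
    [2.2,-2.4,0,0],
    [2.2,-2.4,0,0],
    [0,0,0,0.063],
    [0,0,0,0.063],
    [0,0,0,0],
    [0,0,0,0]
  ]
}}

```text
clock: 2.1
eef_pos: [461.1, -42.7, 248.1]
tcp_rot: [-3.142, 0.001, 0.102]
contact_force: [-0.4, 0.2, 0.0]
opening: 0.649
```

```bash
python3 - <<'E'
from rig import r,cams
from h import *
p=cams.camera_params("wrist");im,d=cams.grab_frame("wrist");np.savez("w1.npz",im=im,d=d,**p);cv2.imwrite("pics/w1.png",im[:,:,::-1]);print(p)
E
```

```text
{'fx': 309.70691628693146, 'fy': 309.70691628693146, 'cx': 313.7256495635047, 'cy': 196.35786701773458, 'R': array([[ 1.01987054e-01, -9.94785262e-01,  9.61275830e-04],
       [-9.48047768e-01, -9.69026447e-02,  3.03010408e-01],
       [-3.01337138e-01, -3.18144744e-02, -9.52986762e-01]]), 't': array([-89.85886135, 393.48790267, 516.50984979])}
```

View pics/w1.png

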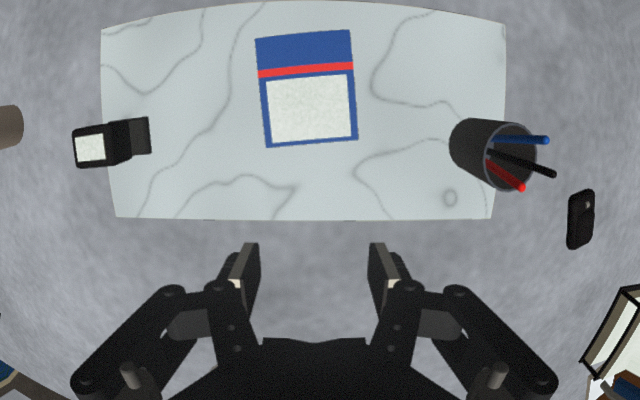

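The wrist view shows the whole slab: far edge at rows 0–30, red line at about (306,71), board rear edge at about row 142. Both fingers are visible at (243,290) and (382,285).

```bash
cat >> h.py <<'E'
def wmeas(c,im):
    i=im.astype(int); c=dict(c,fish=1)
    v=cv2.GaussianBlur(im,(5,5),0).astype(int).min(2); slab=big((v>v[:,:][300:310,320:330].max()*0+SL)&(np.arange(400)[:,None]<235))
    e=[]
    for u in range(160,460,6):
        k=np.flatnonzero(slab[:,u])
        if len(k) and 0<k[0]<60: e.append([u,k[0]])
    E=ray(c,e,40); vx,vy,x0,y0=cv2.fitLine(E.astype(np.float32),cv2.DIST_HUBER,0,.01,.01).ravel()
    if vy<0: vx,vy=-vx,-vy
    n=np.array([vy,-vx])           # outwards
    res=(E-[x0,y0])@n
    sat=(i.max(2)-i.min(2)>60); sat[:, 440:]=0; sat[:,:180]=0
    g=big(cv2.morphologyEx(sat.astype(np.uint8),cv2.MORPH_CLOSE,np.ones((3,3)))); B=ray(c,np.argwhere(g)[:,::-1],46)
    l=g&(i[...,0]>i[...,1]+70)&(i[...,0]>i[...,2]+40); P=ray(c,np.argwhere(l)[:,::-1],46)
    b=rect(B); L=rect(P); q=np.array(L[0])
    yl=np.degrees(np.arctan2(n[1],n[0]))
    print("edge yaw",yl,"pt",x0,y0,"res",res.std(),len(e)); print("board",b,"line",L)
    print("line x in ledge frame",(q-[x0,y0])@n)
SL=120
E
python3 - <<'E'
from h import *
c=dict(np.load("w1.npz"));im=c['im']; print(im[250,180],im[150,200],im[60,60])
wmeas(c,im)
E
```

```text
[139 143 147] [189 199 203] [140 145 150]Traceback (most recent call last):
  File "<stdin>", line 3, in <module>
  File "h.py", line 28, in wmeas
    E=ray(c,e,40); vx,vy,x0,y0=cv2.fitLine(E.astype(np.float32),cv2.DIST_HUBER,0,.01,.01).ravel()
  File "h.py", line 4, in ray
    x=(uv-[c['cx'],c['cy']])/c['fx']
       ~~^~~~~~~~~~~~~~~~~~
ValueError: operands could not be broadcast together with shapes (1,0) (2,)
```

```bash
sed -i 's/v>v\[:,:\].*\*0+SL)/v>SL)/; s/^SL=120/SL=165/' h.py; python3 - <<'E'
from h import *
c=dict(np.load("w1.npz"));wmeas(c,c['im'])
E
```

```text
edge yaw 5.7387013 pt 649.17914 -21.45016 res 0.5222103320930751 39
board (array([551.5, -26.2]), array([118.5, 100.1]), np.float64(10.83)) line (array([571.3, -22.5]), array([ 8.3, 99.8]), np.float64(10.87))
line x in ledge frame -77.59380395096953
```

{"name": "drive_tool", "arguments": {
  "deltas": [
    [0,-0.5,0.5,0],
    [0,0,2,0],
    [0,0,2.5,0],
    [0,0,2.5,0],
    [0,0,2.5,0],
    [0,0,2.5,0],
    [0,0,2.5,0],
    [0,0,1.5,0],
    [0,0,1,0],
    [0,0,0.5,0],
    [0,0,0,0],
    [0,0,0,0]
  ]
}}

```text
clock: 3.15
eef_pos: [461.1, -37.9, 68.7]
tcp_rot: [3.142, -0.001, 0.1]
contact_force: [0.6, 0.2, 0.1]
opening: 0.648
```

{"name": "drive_tool", "arguments": {
  "deltas": [
    [0,0,0.2,0],
    [0,0,0.2,0],
    [0,0,0.2,0],
    [0,0,0,0],
    [0,0,0,0]
  ]
}}

```text
clock: 3.57
eef_pos: [460.8, -37.8, 62.4]
tcp_rot: [3.142, -0.0, 0.1]
contact_force: [0.5, -0.3, -0.6]
opening: 0.649
```

{"name": "drive_tool", "arguments": {
  "deltas": [
    [0,0,0.1,0],
    [0,0,0.1,0],
    [0,0,0.1,0],
    [0,0,0,0]
  ]
}}

```text
clock: 3.9
eef_pos: [460.7, -37.8, 59.1]
tcp_rot: [-3.142, 0.0, 0.1]
contact_force: [-1.5, -0.2, 0.6]
opening: 0.65
```

{"name": "drive_tool", "arguments": {
  "deltas": [
    [0,0,0.1,0],
    [0,0,0.1,0],
    [0,0,0,0]
  ]
}}

```text
clock: 4.15
eef_pos: [460.7, -37.8, 57.1]
tcp_rot: [-3.142, 0.0, 0.1]
contact_force: [-0.0, -0.2, -0.1]
opening: 0.647
```

{"name": "drive_tool", "arguments": {
  "deltas": [
    [0,0,0.1,0],
    [0,0,0,0]
  ]
}}

```text
clock: 4.32
eef_pos: [460.7, -37.8, 56.1]
tcp_rot: [-3.142, 0.0, 0.1]
contact_force: [-0.1, 0.8, 0.1]
opening: 0.652
```

{"name": "drive_tool", "arguments": {
  "deltas": [
    [0,0,0.1,0],
    [0,0,0,0]
  ]
}}

```text
clock: 4.48
eef_pos: [460.7, -37.8, 55.2]
tcp_rot: [-3.142, 0.0, 0.1]
contact_force: [-0.2, 0.1, -0.7]
opening: 0.651
```

{"name": "drive_tool", "arguments": {
  "deltas": [
    [0,0,0.1,0],
    [0,0,0,0]
  ]
}}

```text
clock: 4.65
eef_pos: [460.8, -37.8, 54.2]
tcp_rot: [-3.142, 0.0, 0.1]
contact_force: [-0.7, -0.8, 0.3]
opening: 0.651
```

{"name": "drive_tool", "arguments": {
  "deltas": [
    [0,0,0.1,0],
    [0,0,0,0]
  ]
}}

```text
clock: 4.82
eef_pos: [460.8, -37.8, 53.2]
tcp_rot: [-3.142, 0.0, 0.1]
contact_force: [0.4, 0.7, 0.9]
opening: 0.648
```

{"name": "drive_tool", "arguments": {
  "deltas": [
    [0,0,0.1,0],
    [0,0,0,0]
  ]
}}

```text
clock: 4.98
eef_pos: [460.8, -37.9, 52.9]
tcp_rot: [-3.142, 0.0, 0.1]
contact_force: [-3.2, 0.9, 13.2]
opening: 0.647
```

{"name": "drive_tool", "arguments": {
  "deltas": [
    [0,0,0.1,0],
    [0,0,0,0]
  ]
}}

```text
clock: 5.15
eef_pos: [460.9, -37.9, 52.8]
tcp_rot: [3.142, -0.0, 0.1]
contact_force: [-7.9, 0.6, 29.6]
opening: 0.655
```

{"name": "drive_tool", "arguments": {
  "deltas": [
    [0,0,-0.35,0],
    [0,0,0,0],
    [0.4,0,0,0],
    [0.4,0,0,0],
    [0.4,0,0,0],
    [0.4,0,0,0],
    [0.4,0,0,0],
    [0.4,0,0,0],
    [0.4,0,0,0],
    [0.4,0,0,0],
    [0,0,0,0]
  ]
}}

```text
clock: 6.07
eef_pos: [493.7, -34.6, 54.8]
tcp_rot: [3.141, -0.001, 0.1]
contact_force: [-1.1, 0.0, -0.1]
opening: 0.647
```

{"name": "drive_tool", "arguments": {
  "deltas": [
    [0.4,0,0,0],
    [0.4,0,0,0],
    [0.4,0,0,0],
    [0.4,0,0,0],
    [0.4,0,0,0],
    [0.4,0,0,0],
    [0.4,0,0,0],
    [0.4,0,0,0],
    [0.4,0,0,0],
    [0.3,0,0,0],
    [0,0,0,0],
    [0,0,0,0]
  ]
}}

```text
clock: 7.07
eef_pos: [531.7, -30.7, 54.8]
tcp_rot: [3.142, -0.0, 0.1]
contact_force: [-0.3, -0.2, 0.6]
opening: 0.655
```

```bash
python3 - <<'E'
from rig import r,cams
from h import *
p=cams.camera_params("wrist");im,d=cams.grab_frame("wrist");np.savez("w2.npz",im=im,d=d,**p);cv2.imwrite("pics/w2.png",im[:,:,::-1])
try: wmeas(p,im)
except Exception as e: print(e)
E
```

```text
operands could not be broadcast together with shapes (1,0) (2,)
```

View pics/w2.png

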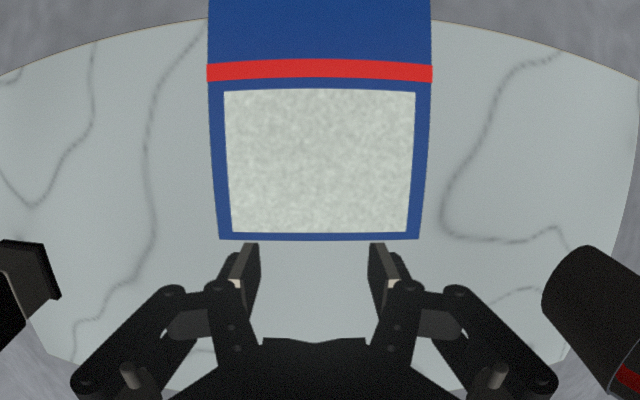

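The board is square to the fingers, with its rear edge at row 240 against both. The red line is at row 71, and the far edge is visible either side of the board, at about (150,32) and (480,25).

```bash
cat >> h.py <<'E'
def wmeas2(c,im,cols,rmax):
    c=dict(c,fish=1); i=im.astype(int); g=cv2.GaussianBlur(im,(5,5),0).astype(float).mean(2); gr=cv2.Sobel(g,cv2.CV_64F,0,1,ksize=3)
    e=[[u,gr[2:rmax,u].argmax()+2] for u in cols]
    E=ray(c,e,40)
    l=big((i[...,0]>i[...,1]+70)&(i[...,0]>i[...,2]+40)&(np.arange(640)<460)); P=ray(c,np.argwhere(l)[:,::-1],46)
    def fit(Q):
        vx,vy,x,y=cv2.fitLine(Q.astype(np.float32),cv2.DIST_HUBER,0,.01,.01).ravel(); s=1 if vy>0 else -1
        return np.array([vy,-vx])*s,np.array([x,y])
    n,p=fit(E); ok=abs((E-p)@n)<3; n,p=fit(E[ok]); res=(E[ok]-p)@n
    nl,pl=fit(P); L=rect(P)
    print("edge yaw",np.degrees(np.arctan2(n[1],n[0])),p,"in",ok.sum(),len(e),res.std())
    print("line yaw",np.degrees(np.arctan2(nl[1],nl[0])),L,"x in ledge",(L[0]-p)@n)
E
python3 - <<'E'
from h import *
c=dict(np.load("w2.npz"));wmeas2(c,c['im'],[*range(60,200,5),*range(445,580,5)],80)
E
```

```text
edge yaw 5.7757215 [650.17175  -20.589922] in 55 55 0.17530911343858518
line yaw 5.736052 (array([623.3, -24.2]), array([ 8. , 99.9]), np.float64(5.74)) x in ledge -27.098635313516823
```

{"name": "drive_tool", "arguments": {
  "deltas": [
    [0.3,0,0,0],
    [0.3,0,0,0],
    [0.3,0,0,0],
    [0.3,0,0,0],
    [0.3,0,0,0],
    [0.3,0,0,0],
    [0.3,0,0,0],
    [0.3,0,0,0],
    [0.2,0,0,0],
    [0.1,0,0,0],
    [0,0,0,0],
    [0,0,0,0]
  ]
}}

```text
clock: 8.12
eef_pos: [558.5, -28.0, 54.8]
tcp_rot: [3.142, -0.0, 0.1]
contact_force: [-0.1, 0.0, -0.4]
opening: 0.652
```

{"name": "drive_tool", "arguments": {
  "deltas": [
    [-0.5,0,0,0],
    [-1.5,0,0,0],
    [-1.5,0,0,0],
    [0,0,-1.0,0],
    [0,0,-2.5,0],
    [0,0,-3,0],
    [0,0,-3,0],
    [0,0,-3,0],
    [0,0,-3,0],
    [0,0,-2,0],
    [0,0,0,0],
    [0,0,0,0]
  ]
}}

```text
clock: 9.12
eef_pos: [524.5, -31.6, 231.8]
tcp_rot: [3.141, -0.004, 0.1]
contact_force: [-0.7, -0.5, -0.7]
opening: 0.645
```

```bash
python3 - <<'E'
from rig import r,cams
from h import *
p=cams.camera_params("wrist");im,d=cams.grab_frame("wrist");np.savez("w3.npz",im=im,d=d,**p);cv2.imwrite("pics/w3.png",im[:,:,::-1])
s=r.sense();print(s['eef_pos'],s['qvel'].round(3))
E
```

```text
[523.66883573 -31.53080339 230.37384093] [-0.001  0.025  0.022 -0.    -0.004 -0.   ]
```

View pics/w3.png

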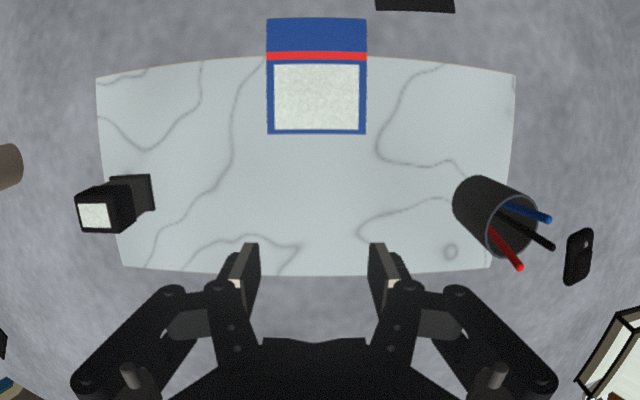

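The red line at (316,56) now lies along the far edge. The stamp and cup stand as before. I'll confirm with the wrist numbers and the scene camera.

```bash
python3 - <<'E'
from rig import r,cams
from h import *
c=dict(np.load("w3.npz"));wmeas2(c,c['im'],[*range(120,258,5),*range(375,500,5)],95)
p=cams.camera_params("wrist");im,d=cams.grab_frame("wrist");wmeas2(p,im,[*range(120,258,5),*range(375,500,5)],95)
p=cams.camera_params("scene");im,d=cams.grab_frame("scene");i=im.astype(int)
m=(i[...,0]>i[...,1]+50)&(i[...,0]>i[...,2]); k,L,s,_=cv2.connectedComponentsWithStats(m.astype(np.uint8))
for j in range(1,k):
    if s[j,4]>25:
        R=rect(ray(p,np.argwhere(L==j)[:,::-1],46))
        if abs(R[0][1])<300 and R[0][0]<800: print("scene red",s[j,4],R)
print(r.sense()['contact_force'],r.sense()['clock'])
E
```

```text
edge yaw 5.720759 [644.9789    32.515045] in 36 53 0.39182485874237977
line yaw 5.6642118 (array([649.1, -21.8]), array([ 8.3, 99. ]), np.float64(5.61)) x in ledge -1.3135453027197628
edge yaw 17.127148 [678.1936   -12.551467] in 12 53 1.3616865051040852
line yaw 5.70966 (array([649.2, -22.1]), array([ 8.2, 99.5]), np.float64(5.75)) x in ledge -30.519819559852586
scene red 45 (array([ 447.2, -206.6]), array([ 7.9, 92.6]), np.float64(76.59))
scene red 71 (array([649.3, -25.3]), array([ 9.7, 98.2]), np.float64(5.58))
[-0.02021072 -0.30929057 -0.29950657] 9.2667
```

```bash
python3 -c "
from rig import job
print(job.sign_off())"
```

```text
the job is handed in; nothing more can be done
None
```

I pushed the board along the ledge with both fingertips held about 2 mm above the slab, so it squared itself to the ledge. I then backed off, lifted about 175 mm clear, and handed the job in at about 9.3 s.

**Last checks:**
- **Position:** the wrist camera put the middle of the red line 1.3 mm short of the far edge. Checked against the edge position I measured during the push, it is about 1 mm short. The scene camera put the line's final position within a few millimetres of the wrist camera's.
- **Angle:** the line was within about 0.1° of parallel to the edge.
- **Other objects:** the stamp and pen cup looked undisturbed in the last wrist picture. The mouse and spray bottle were never approached, and I did not re-measure any of the four.
- **Contact:** the force reading was about 0 N with the arm clear.

**One check that failed:** a repeat of the edge fit gave a −30 mm offset and a 17° edge angle. Only 12 of its 53 edge points agreed, so I discarded it. The line position in that same picture matched the earlier one within 0.3 mm. The fit I relied on was also partial, with 36 of 53 points.

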